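# Close the cheese press: swing bolt up, wing nut down

### The job

Close the cheese press: push its leaning swing bolt fully upright into the fork of the beam, then spin the big wing nut on it down clockwise, stroke by stroke with the fingertips on its wings, until the nut is fully home and finger-tight. Do all of it by pushing - never pinch or force the nut or the bolt - and leave the press and everything else on the table standing where it is.

Things in the scene. Friction and masses are not known exactly. Their poses are not given: they have to be found in the camera images.
- press: cheese press standing loose on rubber feet, 3.5 kg, board 130 (x) x 300 (y) mm; origin under its middle at table height, z up. A fixed wooden beam 36 mm wide lies along y over a white mould, top 132 mm above the table; its +y end sits in a hinge post (up to 138 mm), its -y end is a steel fork, slot open to -y, for the swing bolt. 3 mm lips at the prong ends, 18 mm outward of the slot's seat
- swing_bolt (a joint): lean of the swing bolt in rad: 0 = upright in the fork, against a stop; positive leans outward, to the press's -y, at most 1.0. Stiff pivot (0.4 N m, about 4 N pushed at the bolt's tip): it stays where it is left. Once the nut is within 3 mm of home, its washer sits behind the fork's lips and locks the bolt upright
- bolt_pivot (a point): pivot of the swing bolt on the press, 70 mm above the table, 115 mm towards -y from the press's middle; axes of the press, the bolt turns about its x
- bolt_tip (a point): upper end of the swing bolt (10 mm thick threaded steel), 114 mm from the pivot; its z points along the bolt. The nut's wings stay at least 13 mm below it
- fork_seat (a point): centre of the fork's upper face, where the nut's washer bears when home: 132 mm above the table, 62 mm straight above the pivot; axes of the press
- wing_nut (a joint): turn of the wing nut in rad: 0 = home, washer on the fork, a firm stop; positive = unscrewed (counterclockwise from above), 5 mm of rise per turn (6.283 rad), at most 15.5. Tighten clockwise. Turns loosely (0.04 N m, 1 to 2 N at a wing), stays where it is left and does not spin on
- nut_hub (a point): middle of the steel wing nut's hub on the bolt axis, 12.5 mm above the washer's underside; turns with the nut: x along the wings (to wing_a), z along the bolt. Hub radius 12.5 mm below, 9.5 mm above; washer radius 14.5 mm. 88 mm over the two flat wings, which are 6.5 mm thick and reach from 5 to 26 mm above the washer's underside
- wing_a (a point): middle of the rounded ear (21 mm across) of one wing, 33.5 mm from the axis, 3 mm above nut_hub
- wing_b (a point): middle of the rounded ear of the opposite wing, the same
- utensil_vase: fixed glass vase with kitchen tools, 150 mm wide, 321 mm tall, back left corner; origin under it
- canister: dark red lidded canister, 107 mm wide, 165 mm tall, loose, back row; origin under it
- salt_tin: blue card drum, 62 mm wide, 122 mm tall, loose, back row; origin under it
- oil_small: small glass bottle with a brown cap, 51 mm wide, 123 mm tall, loose, back row; origin under it
- mug: plain terracotta-pink mug, 77 x 114 x 98 mm tall, loose, back right; origin under it
- lemon: lemon, 78 x 55 x 56 mm, loose, right side; origin under it
- timer: tomato-shaped kitchen timer, 61 mm wide, 70 mm tall, loose, right front; origin under it
- peeler: vegetable peeler with a black handle, 170 x 25 x 18 mm, loose, lying at the front right corner; origin under it

How it is judged:
By the outcome, as a careful person would: the job done as asked, in the order asked, and still so for the second after the job is handed in, with the robot touching nothing.
It also fails if it takes over 69 s, if anything falls off the work surface, if the arm or the gripper's body presses on something with over 40 N, if the wrist force passes 120 N, or if a joint passes its speed limit or range.

### The arm

A 7-joint arm with a two-finger parallel gripper is mounted at the origin on a cart in front of the work surface, level with it; the furniture and walls round the work are solid. World frame = base frame: x ahead of the robot, y to its left, z up, the work surface at z = 0. Lengths are in m, angles in rad, forces in N, time in s.
With the tool pointing down it reaches from about 0.425 to 0.925 m from the base axis. Payload 6.8 kg.
Tool frame: the origin (TCP) lies at the very end of the fingers, on their centre line; the grasp point (between the pads) lies 19 mm behind it; z points along the fingers, y is the line along which they close (so a half turn about z gives the same grasp; the last joint's range is limited). The gripper opens to 85 mm and grips with 20 to 120 N. Pads are 22 mm wide; open, the fingers measure 114 mm over their backs; the gripper's body (76 mm by 85 mm) begins 54 mm behind the grasp point. The pads swing forward as they close: fully open they stand 13 mm farther back than shut.
Start: joints at [1.232, 0.477, 0.022, 1.555, -0.011, 1.109, -0.083], TCP at [0.154, -0.657, 0.231] pointing down, gripper open.
Joint ranges: [-2.96, 2.96], [-0.34, 2.1], [-1.41, 1.46], [0.24, 2.44], [-1.37, 4.51], [0.17, 1.92], [-2.96, 2.96]. Speed limits (rad/s): [2.39, 2.39, 3.14, 3.14, 3.14, 3.14, 3.14].

### API

Orientations are given as a rotation vector (axis times angle).
In Python, from bench import get_obs, viewer, r gives the robot as it stands. The module is installed in compiled form; this text tells all that it offers.
- The arm moves only by the tool play_rows, never from a script. Its argument "commands" is a list that holds one entry, the list of rows, each a list of 5 numbers: the gripper's target within -1 to 1 (shut at 1, half-way at 0, fully open at -1), then the shift along the tool's x, y, z scaled (see below), then the turn about the tool's z scaled (see below). A call has 1 to 12 rows; each row is the pose to reach, as a shift and turn from the pose commanded when the call began, along the tool's axes at that moment; what a row does not reach only later rows make up. The controller multiplies each number of a shift by 0.2 m and each number of a turn by pi/2 rad. A row lasts 1/12 s, in which the tool goes at most 41.7 mm and 7.16 degrees, less where a joint would pass 70% of its speed; a pose out of reach is approached as far as the arm can. A call with a number of a shift or a turn outside -1 to 1 is refused whole. A call with a gripper value outside its range is refused whole. The fingers move at their own pace and stop on an object; "grip_force" is the grip in N (left out, the last holds). Time passes only in rows, so rows that repeat a pose let the fingers close. It gives the time, the measured TCP pose, the force, the opening and the grip force at its end, in the units of the state.
- get_obs(): the state, without advancing time (a new reading comes with each control period).
- viewer.grab_frame(name): name is "scene" or "top"; returns a dict with "pixels" (480x640x3 uint8, red, green, blue), "fovy" (degrees; the focal length in pixels is half the picture's height over the tangent of half this angle, whatever the lens; pixels are square), "cx", "cy" (the principal point, pixels), "distortion" ([k1, k2, p1, p2, k3] as OpenCV has them; the pictures are not rectified), "world_to_cam" (4x4, takes a point from world to camera coordinates). Camera axes: x right, y up, looking along -z (the intrinsics and any distortion apply to the point x, -y, -z); pixel columns grow to the right and rows downward; lengths in m; the calibration is good to about 2 mm. A picture is of the moment at which its call begins. There is no depth.
- r.hand_in(): hands the job in; it is judged then, once.
Trained networks look in a picture, given as the dict that the camera call returned (one of the last four; its "shot" number tells which), for a name from the list of things; names that differ only in an ending like _2 or _b are one class to them, and where a whole thing is asked for, a point or a joint stands for the part that bears it (a point fixed in the world has none). Each returns a list of dicts, best first, with "score" (0 to 1); they miss things now and then, are a little off and sometimes report something else, mostly with a low value. They report only what shows in the picture. A call takes as long as a camera call.
- viewer.trace(picture, thing): "pixels" (480x640 bool, what is visible of it) and "rect" ([left, top, right, bottom] in pixels, round what is visible of it).
The state is a dict: "clock": time; "joints": joint angles; "qvel": joint speeds; "tau": joint torques, N m; "tcp_pos": TCP position; "orientation": TCP orientation; "contact_force": force on the tool from outside, world axes, zero at the start; "moment": the same for the moment, N m; "grip_width": finger opening in m; "gripper_force": force on a finger pad.
Only numpy, scipy, OpenCV 4.12 (cv2) and the standard library are available. Lean on these libraries where they do the work, as an engineer would, in place of code of your own. Each camera call takes 0.05 s, during which the arm holds its last target. There are 200 camera calls.

## Working session

There is one attempt and no reset: what is moved stays moved. The work goes in short steps, Python scripts to look and compute and a tool call to move; the robot and the scene stay as the last step left them, time stands still between calls to the robot, and variables do not carry over. Pictures are saved under pics/ and viewed, at most 10 in all, crops included, and the job is handed in when it is done.

Besides the shell and the picture viewer there is one more tool, called by a JSON object that holds its "method" and its "body", one argument or row to a line. play_rows: Moves the arm, as the interface text tells. Shifts and turns lie within -1 to 1; 1 stands for 0.2 m of shift or pi/2 rad of turn. Its arguments: {"type":"object","properties":{"commands":{"type":"array","items":{"type":"array","items":{"type":"array","items":{"type":"number","minimum":-1,"maximum":1}}}},"grip_force":{"type":"number"}},"required":["commands"]}

```bash
mkdir -p pics; cat > h.py <<'E'
import numpy as np, cv2
from bench import get_obs, viewer, r
from scipy.spatial.transform import Rotation as R
def K(p):
    f=240/np.tan(np.radians(p["fovy"])/2); return np.array([[f,0,p["cx"]],[0,f,p["cy"]],[0,0,1.]])
F=np.diag([1,-1,-1.])
def proj(p,X):
    X=np.atleast_2d(X).astype(float); M=np.array(p["world_to_cam"]); c=(X@M[:3,:3].T+M[:3,3])@F
    return cv2.projectPoints(c,np.zeros(3),np.zeros(3),K(p),np.array(p["distortion"],float))[0][:,0]
def ray(p,uv):
    u=cv2.undistortPoints(np.array([[uv]],float),K(p),np.array(p["distortion"],float))[0,0]
    M=np.array(p["world_to_cam"]); d=M[:3,:3].T@(F@np.array([u[0],u[1],1])); return -M[:3,:3].T@M[:3,3],d/np.linalg.norm(d)
def atz(p,uv,z):
    o,d=ray(p,uv); return o+d*(z-o[2])/d[2]
def tri(a,ua,b,ub):
    o1,d1=ray(a,ua);o2,d2=ray(b,ub)
    s=np.linalg.lstsq(np.c_[d1,-d2],o2-o1,rcond=None)[0]; p,q=o1+s[0]*d1,o2+s[1]*d2
    return (p+q)/2,np.linalg.norm(p-q)
def save(p,n,crop=None,k=1):
    im=p["pixels"][:,:,::-1]
    if crop: x0,y0,x1,y1=crop; im=im[y0:y1,x0:x1]
    cv2.imwrite("pics/"+n,cv2.resize(im,None,fx=k,fy=k,interpolation=cv2.INTER_CUBIC))
E
python3 - <<'E'
from h import *
o=get_obs(); print({k:np.round(v,3) for k,v in o.items()})
print(R.from_rotvec(o["orientation"]).as_matrix().round(3))
ps={n:viewer.grab_frame(n) for n in("scene","top")}
for n,p in ps.items():
    save(p,n+"1.png"); print(n,p["fovy"],p["distortion"],np.round(np.linalg.inv(p["world_to_cam"]),3).tolist())
    for t in["press","swing_bolt","wing_nut","wing_a","utensil_vase","canister","salt_tin","oil_small","mug","lemon","timer","peeler"]:
        for q in viewer.trace(p,t)[:2]:
            ys,xs=np.nonzero(q["pixels"]); print(n,t,round(q["score"],2),np.round(q["rect"]),xs.mean().round(1),ys.mean().round(1))
E
```

```text
{'clock': np.float64(0.0), 'joints': array([ 1.232,  0.478,  0.022,  1.556, -0.011,  1.109, -0.083]), 'qvel': array([ 0.001, -0.   ,  0.002,  0.001, -0.001, -0.001, -0.001]), 'tau': array([-0.0000e+00, -5.9644e+01,  1.6080e+00, -2.8120e+01,  1.2000e-02,
        9.0000e-03,  0.0000e+00]), 'tcp_pos': array([ 0.154, -0.657,  0.23 ]), 'orientation': array([-3.119e+00, -3.620e-01,  1.000e-03]), 'contact_force': array([-0.017, -0.432, -0.488]), 'moment': array([ 0.05 , -0.006,  0.013]), 'gripper_force': np.float64(0.0), 'grip_width': np.float64(0.086)}
[[ 0.973  0.229 -0.001]
 [ 0.229 -0.973  0.002]
 [-0.    -0.002 -1.   ]]
scene 43.722464117426085 [-0.15276871  0.          0.          0.          0.        ] [[-0.771, 0.503, -0.391, 0.086], [-0.637, -0.606, 0.476, 0.494], [0.002, 0.616, 0.788, 1.001], [0.0, 0.0, 0.0, 1.0]]
scene press 0.84 [194. 203. 356. 358.] 273.7 287.7
scene swing_bolt 0.77 [319. 204. 360. 255.] 340.1 222.2
scene swing_bolt 0.48 [361. 161. 390. 194.] 374.3 176.9
scene wing_a 0.75 [253. 154. 287. 210.] 269.1 179.9
scene wing_a 0.62 [330. 209. 358. 222.] 344.4 216.1
sce
[... 891 characters left out ...]
69 [316. 255. 351. 266.] 327.8 259.9
top wing_a 0.57 [315. 256. 348. 268.] 330.2 261.0
top wing_a 0.17 [188. 204. 352. 291.] 261.0 247.8
top utensil_vase 0.84 [112.  98. 226. 201.] 178.7 148.7
top canister 0.79 [228. 130. 283. 202.] 256.4 166.0
top canister 0.29 [314. 254. 352. 269.] 328.8 260.2
top salt_tin 0.75 [333. 146. 364. 192.] 345.8 167.7
top salt_tin 0.33 [315. 258. 352. 266.] 329.3 260.3
top oil_small 0.63 [299. 154. 321. 184.] 309.8 170.5
top oil_small 0.18 [191. 204. 347. 295.] 261.0 248.0
top mug 0.96 [390. 159. 432. 214.] 411.0 183.1
top lemon 0.6 [411. 224. 437. 258.] 421.8 240.4
top timer 0.58 [410. 277. 437. 306.] 421.7 291.1
top peeler 0.78 [409. 312. 429. 382.] 416.8 339.3
```

```bash
python3 - <<'E'
from h import *
for n,c,k in(("top",(90,80,490,400),2),("scene",(180,140,400,300),3.6)):
    p=viewer.grab_frame(n); save(p,n+"2.png",c,k)
E
```

```text
(no output)
```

View pics/top2.png

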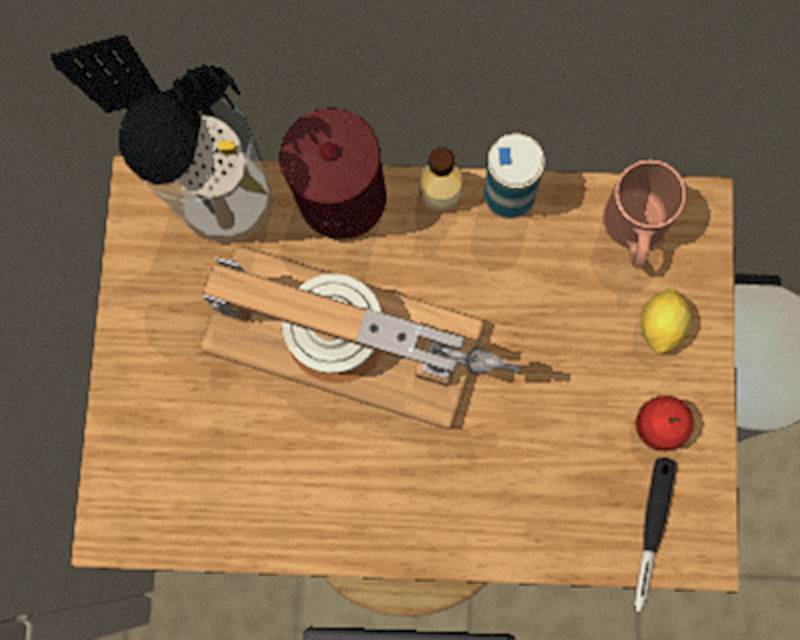

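View pics/scene2.png

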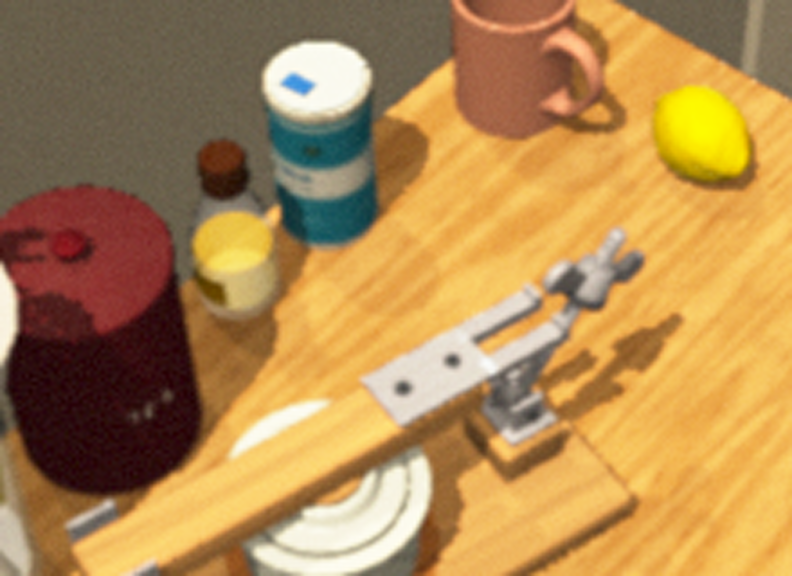

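The overview shows the press at about (335,330) in the crop, with the bolt leaning to image right. I'll look closer at the nut and fit the pose.

```bash
cat > fit.py <<'E'
from h import *
from scipy.optimize import least_squares
a=viewer.grab_frame("top"); b=viewer.grab_frame("scene")
T=lambda u,v:(u/2+90,v/2+80); S=lambda u,v:(u/3.6+180,v/3.6+140)
def W(q,P): c,s=np.cos(q[2]),np.sin(q[2]); return np.array([[c,-s,0],[s,c,0],[0,0,1]])@np.array(P)+[q[0],q[1],0]
def res(q):
    zb=q[3]; L=q[4]; tip=[0,-.115-.114*np.sin(L),.07+.114*np.cos(L)]
    obs=[(a,[.065,-.15,zb],T(490,321)),(a,[-.065,-.15,zb],T(456,427)),(a,[-.065,.15,zb],T(205,350)),
     (b,[-.065,-.15,zb],S(632,497)),(b,tip,S(617,237))]
    e=[proj(p,W(q,P))[0]-np.array(u) for p,P,u in obs]
    e.append((proj(b,W(q,[0,-.133,.132]))[0]-np.array(S(553,311)))/2)
    e.append((proj(b,W(q,[.0,-.115,.07]))[0]-np.array(S(518,390)))/4)
    return np.concatenate(e)
s=least_squares(res,[.5,.05,-.28,.03,.6]); q=s.x
print(q.round(4)); print(s.fun.reshape(-1,2).round(1)); np.save("q.npy",q)
print("seat",W(q,[0,-.115,.132]).round(4))
A=cv2.resize(a["pixels"][240:285,300:365],None,fx=9,fy=9,interpolation=cv2.INTER_CUBIC)
B=cv2.resize(b["pixels"][190:235,310:375],None,fx=9,fy=9,interpolation=cv2.INTER_CUBIC)
cv2.imwrite("pics/nut.png",cv2.resize(np.vstack([A,B])[:,:,::-1],None,fx=.7,fy=.7))
E
python3 fit.py
```

```text
[ 0.5472  0.0678 -0.2702  0.0143  0.5402]
[[-0.9 -0.5]
 [-1.1  0.8]
 [-1.5 -0.8]
 [ 2.5  0.9]
 [-0.2 -3.3]
 [-0.3 -1. ]
 [ 0.2  0.1]]
seat [ 0.5165 -0.043   0.132 ]
```

View pics/nut.png

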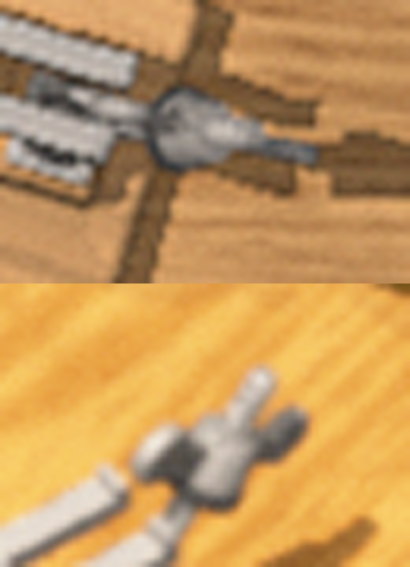

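```bash
cat > fit2.py <<'E'
from h import *
a=viewer.grab_frame("top"); b=viewer.grab_frame("scene")
T=lambda u,v:(u/6.3+300,v/6.3+240); S=lambda u,v:(u/6.3+310,(v-283.5)/6.3+190)
tip,g=tri(a,T(315,154),b,S(263,378)); print("tip",tip.round(4),g)
hub,g=tri(a,T(183,125),b,S(215,450)); print("hub~",hub.round(4),g)
# prong ends, upper faces z=.132
for u in((118,478),(165,528)): print("prong",atz(b,S(*u),.132).round(4))
print("prong top",atz(a,T(135,66),.132).round(4))
E
python3 fit2.py
```

```text
tip [ 0.5033 -0.1199  0.1377] 0.016962955943217107
hub~ [ 0.5023 -0.0809  0.1438] 0.0006495496073143323
prong [ 0.5232 -0.0621  0.132 ]
prong [ 0.5006 -0.0562  0.132 ]
prong top [ 0.5233 -0.0648  0.132 ]
```

```bash
cat >> fit2.py <<'E'
q=np.load("q.npy"); n=np.array([np.cos(q[2]),np.sin(q[2]),0]); m=np.array([np.sin(q[2]),-np.cos(q[2]),0]); piv=np.array([.5166,-.0425,.07])
for p,u in((b,S(263,378)),(a,T(315,154)),(a,T(270,142)),(b,S(215,450)),(b,S(183,500))):
    o,d=ray(p,u); X=o+d*(n@(piv-o))/(n@d)-piv; print("out,up",(X@m).round(4),X[2].round(4),"r",np.hypot(X@m,X[2]).round(4),"lean",np.arctan2(X@m,X[2]).round(3))
E
python3 fit2.py|tail -5
```

```text
out,up 0.0608 0.0897 r 0.1083 lean 0.596
out,up 0.0837 0.0771 r 0.1138 lean 0.827
out,up 0.0689 0.0731 r 0.1004 lean 0.756
out,up 0.0441 0.0679 r 0.081 lean 0.576
out,up 0.0328 0.0522 r 0.0617 lean 0.562
```

{"method": "play_rows", "body": {
  "commands": [
    [[1, 0.1, -0.095, 0, 0], [1, 0.2, -0.19, 0, 0], [1, 0.3, -0.285, 0, 0], [1, 0.4, -0.38, 0, 0], [1, 0.5, -0.475, 0, 0], [1, 0.6, -0.57, 0, 0], [1, 0.7, -0.665, 0, 0], [1, 0.8, -0.76, 0, 0], [1, 0.9, -0.855, 0, 0], [1, 1.0, -0.95, 0, 0]]
  ]
}}

```text
clock: 2.53
tcp_pos: [0.3063, -0.4253, 0.2316]
orientation: [3.12, 0.361, 0.0]
contact_force: [0.3, 0.3, -0.1]
grip_width: -0.0
gripper_force: 0.0
```

{"method": "play_rows", "body": {
  "commands": [
    [[1, 0.1, -0.095, 0, 0], [1, 0.2, -0.19, 0, 0.05], [1, 0.3, -0.285, 0, 0.1], [1, 0.4, -0.38, 0, 0.15], [1, 0.5, -0.475, 0, 0.2], [1, 0.6, -0.57, 0, 0.25], [1, 0.7, -0.665, 0, 0.3], [1, 0.8, -0.76, 0, 0.319], [1, 0.9, -0.855, 0, 0.319], [1, 1.0, -0.95, 0, 0.319], [1, 1.0, -0.95, 0, 0.319]]
  ]
}}

```text
clock: 3.45
tcp_pos: [0.4602, -0.1902, 0.2318]
orientation: [-3.112, 0.411, -0.003]
contact_force: [1.0, 0.3, -0.2]
grip_width: -0.0005
gripper_force: 0.0
```

{"method": "play_rows", "body": {
  "commands": [
    [[1, 0.04, 0, 0.12, 0], [1, 0.08, 0, 0.25, 0], [1, 0.08, 0, 0.375, 0], [1, 0.08, -0.1, 0.375, 0], [1, 0.08, -0.2, 0.375, 0], [1, 0.08, -0.28, 0.375, 0], [1, 0.08, -0.28, 0.375, 0]]
  ]
}}

```text
clock: 4.03
tcp_pos: [0.4883, -0.1427, 0.1564]
orientation: [-3.112, 0.416, -0.001]
contact_force: [0.3, 0.3, 1.3]
grip_width: -0.0
gripper_force: 0.0
```

```bash
python3 - <<'E'
from h import *
o=get_obs(); print(o["tcp_pos"].round(4),o["contact_force"].round(1))
a=viewer.grab_frame("top"); b=viewer.grab_frame("scene")
f=lambda p,c:cv2.resize(p["pixels"][c[1]:c[3],c[0]:c[2]],(420,300),interpolation=cv2.INTER_CUBIC)
A=f(a,(280,220,385,295)); B=f(b,(300,160,405,235))
cv2.imwrite("pics/n3.png",np.vstack([A,B])[:,:,::-1])
E
```

```text
[ 0.4883 -0.1427  0.1564] [0.3 0.3 1.3]
```

View pics/n3.png

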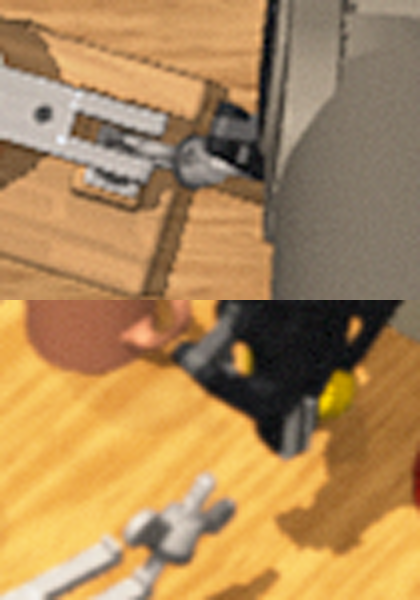

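{"method": "play_rows", "body": {
  "commands": [
    [[1, 0, -0.05, 0, 0], [1, 0, -0.1, 0, 0], [1, 0, -0.135, 0, 0], [1, 0, -0.175, -0.02, 0], [1, 0, -0.215, -0.04, 0], [1, 0, -0.255, -0.055, 0], [1, 0, -0.29, -0.065, 0], [1, 0, -0.325, -0.075, 0], [1, 0, -0.35, -0.08, 0]]
  ]
}}

```text
clock: 4.88
tcp_pos: [0.5066, -0.0797, 0.1738]
orientation: [3.11, -0.425, 0.003]
contact_force: [-0.9, -6.1, 5.2]
grip_width: 0.0002
gripper_force: 3.1
```

{"method": "play_rows", "body": {
  "commands": [
    [[1, 0, -0.01, 0, 0], [1, 0, -0.02, 0, 0], [1, 0, -0.03, 0, 0], [1, 0, -0.03, 0, 0]]
  ]
}}

```text
clock: 5.22
tcp_pos: [0.5084, -0.0741, 0.1745]
orientation: [3.11, -0.425, 0.004]
contact_force: [-3.5, -5.8, 12.5]
grip_width: -0.0002
gripper_force: 6.7
```

```bash
python3 - <<'E'
from h import *
a=viewer.grab_frame("top"); b=viewer.grab_frame("scene")
f=lambda p,c:cv2.resize(p["pixels"][c[1]:c[3],c[0]:c[2]],(420,300),interpolation=cv2.INTER_CUBIC)
A=f(a,(280,220,385,295)); B=f(b,(290,160,395,235))
cv2.imwrite("pics/n4.png",np.vstack([A,B])[:,:,::-1])
print(proj(b,get_obs()["tcp_pos"]))
E
```

```text
[[339.51283565 206.17880481]]
```

View pics/n4.png

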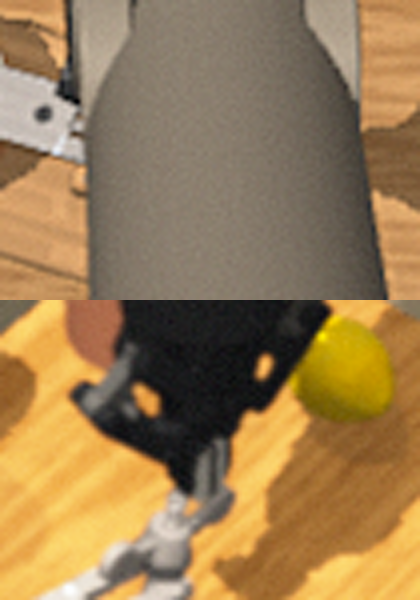

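```bash
python3 - <<'E'
from h import *
b=viewer.grab_frame("scene"); print(get_obs()["contact_force"].round(1),get_obs()["tcp_pos"].round(4))
m=np.array([-.263,-.965,0]); piv=np.array([.5166,-.0425,.07])
for L in(0,.1,.2,.3,.4):
    t=lambda r:proj(b,piv+r*(np.sin(L)*m+np.array([0,0,np.cos(L)])))[0]
    print(L,[((t(r)-[290,160])*4+[0,300]).round(0) for r in(.114,.087)])
E
```

```text
[-4.9 -5.5 13.6] [ 0.5084 -0.0741  0.1745]
0 [array([140., 503.]), array([140., 542.])]
0.1 [array([161., 493.]), array([155., 534.])]
0.2 [array([181., 485.]), array([171., 527.])]
0.3 [array([201., 478.]), array([185., 522.])]
0.4 [array([219., 473.]), array([199., 518.])]
```

{"method": "play_rows", "body": {
  "commands": [
    [[1, 0, 0, -0.015, 0], [1, 0, 0, -0.025, 0], [1, 0, 0, -0.025, 0]]
  ]
}}

```text
clock: 5.62
tcp_pos: [0.5075, -0.073, 0.1777]
orientation: [3.112, -0.424, 0.0]
contact_force: [-0.9, -3.9, 0.5]
grip_width: -0.0002
gripper_force: 2.0
```

{"method": "play_rows", "body": {
  "commands": [
    [[1, 0, -0.015, 0, 0], [1, 0, -0.03, -0.005, 0], [1, 0, -0.045, -0.01, 0], [1, 0, -0.06, -0.01, 0], [1, 0, -0.06, -0.01, 0]]
  ]
}}

```text
clock: 6.03
tcp_pos: [0.5112, -0.0603, 0.1796]
orientation: [-3.113, 0.422, -0.001]
contact_force: [-0.8, -2.5, 2.9]
grip_width: 0.0003
gripper_force: 1.4
```

{"method": "play_rows", "body": {
  "commands": [
    [[1, 0, -0.01, 0, 0], [1, 0, -0.02, 0, 0], [1, 0, -0.02, 0, 0]]
  ]
}}

```text
clock: 6.28
tcp_pos: [0.5121, -0.0569, 0.1794]
orientation: [-3.113, 0.423, -0.001]
contact_force: [-0.4, -4.2, 3.1]
grip_width: -0.0001
gripper_force: 1.6
```

{"method": "play_rows", "body": {
  "commands": [
    [[1, 0, -0.01, 0, 0], [1, 0, -0.02, 0, 0], [1, 0, -0.02, 0, 0]]
  ]
}}

```text
clock: 6.53
tcp_pos: [0.5131, -0.0529, 0.1794]
orientation: [-3.113, 0.422, -0.001]
contact_force: [-0.6, -2.5, 2.6]
grip_width: -0.0002
gripper_force: 1.6
```

{"method": "play_rows", "body": {
  "commands": [
    [[1, 0, -0.01, 0, 0], [1, 0, -0.02, 0, 0], [1, 0, -0.02, 0, 0]]
  ]
}}

```text
clock: 6.78
tcp_pos: [0.5139, -0.0499, 0.1793]
orientation: [3.112, -0.423, -0.0]
contact_force: [-0.9, -4.3, 4.0]
grip_width: -0.0001
gripper_force: 2.4
```

```bash
python3 - <<'E'
from h import *
a=viewer.grab_frame("top"); b=viewer.grab_frame("scene")
f=lambda p,c:cv2.resize(p["pixels"][c[1]:c[3],c[0]:c[2]],(700,500),interpolation=cv2.INTER_CUBIC)
cv2.imwrite("pics/n5.png",f(b,(290,160,395,235))[:,:,::-1])
E
```

```text
(no output)
```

View pics/n5.png

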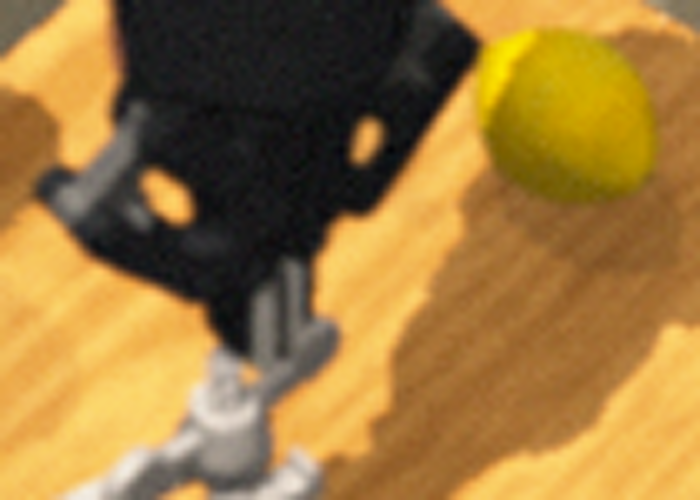

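{"method": "play_rows", "body": {
  "commands": [
    [[1, 0, -0.01, 0, 0], [1, 0, -0.015, 0, 0], [1, 0, -0.015, 0, 0]]
  ]
}}

```text
clock: 7.13
tcp_pos: [0.514, -0.0495, 0.1792]
orientation: [3.109, -0.426, -0.002]
contact_force: [-2.3, -10.2, 5.5]
grip_width: 0.0001
gripper_force: 5.5
```

{"method": "play_rows", "body": {
  "commands": [
    [[1, 0, -0.01, 0, 0], [1, 0, -0.015, 0, 0], [1, 0, -0.015, 0, 0]]
  ]
}}

```text
clock: 7.38
tcp_pos: [0.5141, -0.0491, 0.1792]
orientation: [3.106, -0.428, -0.003]
contact_force: [-4.2, -17.1, 7.1]
grip_width: -0.0004
gripper_force: 8.6
```

```bash
python3 - <<'E'
from h import *
b=viewer.grab_frame("scene"); t=get_obs()["tcp_pos"]
print(((proj(b,[t,t+[0,0,.01]])-[290,160])*6.667).round(0))
E
```

```text
[[256. 341.]
 [257. 317.]]
```

{"method": "play_rows", "body": {
  "commands": [
    [[1, 0, 0.1, 0, 0], [1, 0, 0.2, -0.05, 0], [1, 0, 0.35, -0.1, 0], [1, 0, 0.5, -0.1, 0], [1, 0, 0.65, -0.1, 0], [1, 0, 0.8, -0.1, 0], [1, 0, 0.8, -0.1, 0]]
  ]
}}

```text
clock: 8.02
tcp_pos: [0.4708, -0.2032, 0.1989]
orientation: [3.11, -0.435, -0.001]
contact_force: [-0.5, 0.6, 0.1]
grip_width: 0.0002
gripper_force: 0.0
```

```bash
python3 - <<'E'
from h import *
a=viewer.grab_frame("top"); b=viewer.grab_frame("scene")
f=lambda p,c:cv2.resize(p["pixels"][c[1]:c[3],c[0]:c[2]],(480,300),interpolation=cv2.INTER_CUBIC)
cv2.imwrite("pics/n6.png",np.vstack([f(a,(280,230,360,280)),f(b,(285,195,365,245))])[:,:,::-1])
E
```

```text
(no output)
```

View pics/n6.png

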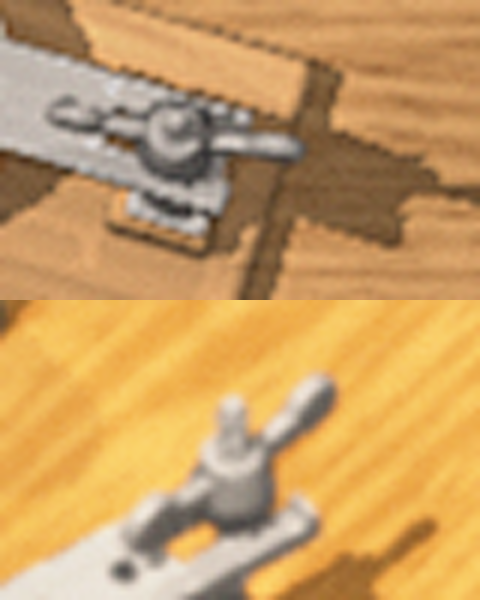

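Bolt is upright. The wings lie nearly along the beam (ears at top-crop (75,115) and (280,147)). I'll triangulate.

```bash
python3 - <<'E'
from h import *
a=viewer.grab_frame("top"); b=viewer.grab_frame("scene")
T=lambda u,v:(u/6+280,v/6+230); S=lambda u,v:(u/6+285,v/6+195)
t=tri(a,T(181,119),b,S(233,101)); l=tri(a,T(73,114),b,S(150,222)); r_=tri(a,T(284,148),b,S(315,90))
for x in(t,l,r_): print(x[0].round(4),x[1].round(4))
print("mid ears",((l[0]+r_[0])/2).round(4),np.linalg.norm(l[0]-r_[0]))
print("tip@.184",atz(a,T(181,119),.184).round(4),atz(b,S(233,101),.184).round(4))
d=r_[0]-l[0]; print("wing ang",np.degrees(np.arctan2(d[1],d[0])))
E
```

```text
[ 0.5164 -0.0414  0.1818] 0.0034
[ 0.5203 -0.0054  0.156 ] 0.0011
[ 0.512  -0.0759  0.1588] 0.0034
mid ears [ 0.5161 -0.0407  0.1574] 0.07096980394768933
tip@.184 [ 0.5145 -0.0422  0.184 ] [ 0.5169 -0.0394  0.184 ]
wing ang -96.708085349336
```

{"method": "play_rows", "body": {
  "commands": [
    [[1, 0.03, -0.15, 0, 0], [1, 0.06, -0.3, 0, 0], [1, 0.09, -0.45, 0, 0], [1, 0.12, -0.6, 0, 0], [1, 0.13, -0.7, 0, 0], [1, 0.13, -0.745, 0, 0], [1, 0.13, -0.745, 0.08, 0], [1, 0.13, -0.745, 0.16, 0], [1, 0.13, -0.745, 0.245, 0], [1, 0.13, -0.745, 0.245, 0]]
  ]
}}

```text
clock: 9.05
tcp_pos: [0.5351, -0.0608, 0.1473]
orientation: [3.113, -0.421, -0.009]
contact_force: [-0.6, -0.2, -0.3]
grip_width: 0.0001
gripper_force: 0.0
```

```bash
python3 -c "
import numpy as np
for k in range(13):
  a=np.radians(30+15*k);P=.034*np.array([np.cos(a),np.sin(a)])
  print(30+15*k,((P-[.0237,.014])/.2).round(3),((P-.034*np.array([np.cos(np.pi/6),.5]))/.2).round(3))"
```

```text
30 [0.029 0.015] [ 0. -0.]
45 [0.002 0.05 ] [-0.027  0.035]
60 [-0.033  0.077] [-0.062  0.062]
75 [-0.075  0.094] [-0.103  0.079]
90 [-0.118  0.1  ] [-0.147  0.085]
105 [-0.162  0.094] [-0.191  0.079]
120 [-0.203  0.077] [-0.232  0.062]
135 [-0.239  0.05 ] [-0.267  0.035]
150 [-0.266  0.015] [-0.294 -0.   ]
165 [-0.283 -0.026] [-0.311 -0.041]
180 [-0.288 -0.07 ] [-0.317 -0.085]
195 [-0.283 -0.114] [-0.311 -0.129]
210 [-0.266 -0.155] [-0.294 -0.17 ]
```

First a short stroke (to 120°), to check forces.

{"method": "play_rows", "body": {
  "commands": [
    [[1, 0.029, 0.015, 0, 0], [1, 0.002, 0.05, 0, 0], [1, -0.033, 0.077, 0, 0], [1, -0.075, 0.094, 0, 0], [1, -0.118, 0.1, 0, 0], [1, -0.162, 0.094, 0, 0], [1, -0.203, 0.077, 0, 0], [1, -0.203, 0.077, 0, 0]]
  ]
}}

```text
clock: 9.72
tcp_pos: [0.4926, -0.0643, 0.1505]
orientation: [3.113, -0.421, -0.002]
contact_force: [-0.1, -0.9, -0.1]
grip_width: 0.0001
gripper_force: 0.2
```

```bash
python3 - <<'E'
from h import *
o=get_obs(); print(o["tcp_pos"].round(4),o["contact_force"].round(1))
b=viewer.grab_frame("scene")
f=lambda p,c:cv2.resize(p["pixels"][c[1]:c[3],c[0]:c[2]],(700,500),interpolation=cv2.INTER_CUBIC)
cv2.imwrite("pics/n7.png",f(b,(280,170,385,245))[:,:,::-1])
E
```

```text
[ 0.4926 -0.0643  0.1505] [-0.1 -0.9 -0.1]
```

View pics/n7.png

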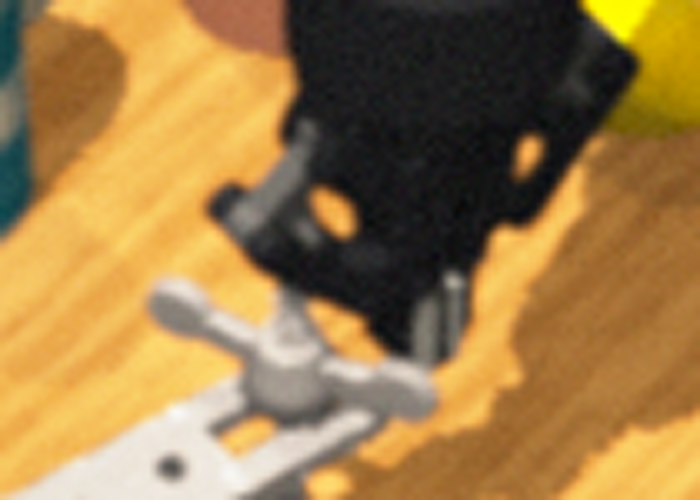

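{"method": "play_rows", "body": {
  "commands": [
    [[1, -0.035, -0.027, 0, 0], [1, -0.062, -0.062, 0, 0], [1, -0.079, -0.103, 0, 0], [1, -0.085, -0.147, 0, 0], [1, -0.079, -0.191, 0, 0], [1, -0.062, -0.232, 0, 0], [1, -0.035, -0.267, 0, 0], [1, 0, -0.294, 0, 0], [1, 0.041, -0.311, 0, 0], [1, 0.085, -0.317, 0, 0], [1, 0.129, -0.311, 0, 0], [1, 0.17, -0.294, 0, 0]]
  ]
}}

```text
clock: 10.77
tcp_pos: [0.544, -0.0176, 0.1502]
orientation: [-3.112, 0.422, 0.0]
contact_force: [-1.3, 1.2, -0.4]
grip_width: 0.0002
gripper_force: 0.8
```

{"method": "play_rows", "body": {
  "commands": [
    [[1, 0.035, 0.027, 0, 0], [1, 0.062, 0.062, 0, 0], [1, 0.079, 0.103, 0, 0], [1, 0.085, 0.147, 0, 0], [1, 0.079, 0.191, 0, 0], [1, 0.062, 0.232, 0, 0], [1, 0.035, 0.267, 0, 0], [1, 0, 0.294, 0, 0], [1, -0.041, 0.311, 0, 0], [1, -0.085, 0.317, 0, 0], [1, -0.129, 0.311, 0, 0], [1, -0.17, 0.294, 0, 0]]
  ]
}}

```text
clock: 11.77
tcp_pos: [0.4936, -0.0655, 0.1505]
orientation: [3.112, -0.424, 0.001]
contact_force: [2.9, -0.5, 0.8]
grip_width: 0.0002
gripper_force: 0.9
```

{"method": "play_rows", "body": {
  "commands": [
    [[1, -0.035, -0.027, 0.005, 0], [1, -0.062, -0.062, 0.01, 0], [1, -0.079, -0.103, 0.015, 0], [1, -0.085, -0.147, 0.015, 0], [1, -0.079, -0.191, 0.015, 0], [1, -0.062, -0.232, 0.015, 0], [1, -0.035, -0.267, 0.015, 0], [1, 0, -0.294, 0.015, 0]]
  ]
}}

```text
clock: 12.43
tcp_pos: [0.5103, -0.0074, 0.1469]
orientation: [-3.113, 0.421, 0.002]
contact_force: [-1.2, -1.0, 0.4]
grip_width: 0.0001
gripper_force: 0.7
```

```bash
python3 - <<'E'
from h import *
print(get_obs()["contact_force"].round(1))
b=viewer.grab_frame("scene")
cv2.imwrite("pics/n8.png",cv2.resize(b["pixels"][190:250,275:365],(720,480),interpolation=cv2.INTER_CUBIC)[:,:,::-1])
E
```

```text
[-1.2 -1.   0.4]
```

View pics/n8.png

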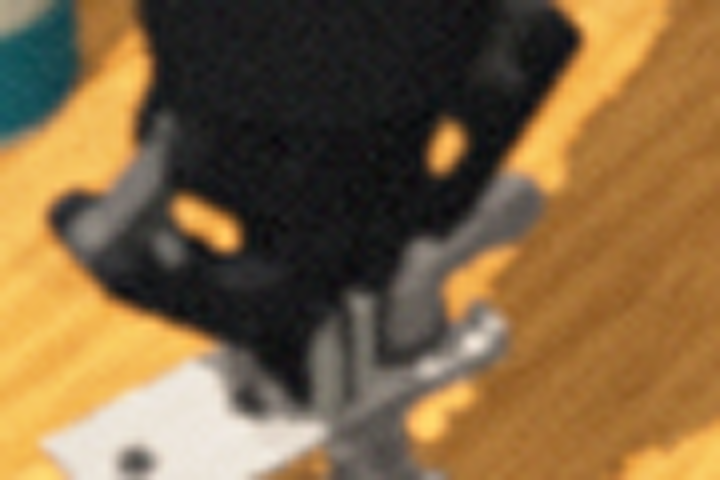

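{"method": "play_rows", "body": {
  "commands": [
    [[1, 0.041, -0.017, 0, 0], [1, 0.085, -0.023, 0, 0], [1, 0.129, -0.017, 0, 0], [1, 0.17, 0, 0, 0]]
  ]
}}

```text
clock: 12.82
tcp_pos: [0.544, -0.0177, 0.1473]
orientation: [-3.112, 0.423, -0.0]
contact_force: [-2.0, 1.3, 0.0]
grip_width: 0.0001
gripper_force: 0.9
```

{"method": "play_rows", "body": {
  "commands": [
    [[1, 0.019, 0.013, 0, 0], [1, 0.035, 0.027, 0, 0]]
  ]
}}

```text
clock: 12.98
tcp_pos: [0.5492, -0.0256, 0.1474]
orientation: [-3.112, 0.424, -0.001]
contact_force: [-1.3, 1.3, 0.5]
grip_width: -0.0
gripper_force: 0.6
```

{"method": "play_rows", "body": {
  "commands": [
    [[1, 0.01, 0.011, 0, 0], [1, 0.019, 0.023, 0, 0]]
  ]
}}

```text
clock: 13.15
tcp_pos: [0.5509, -0.0307, 0.1474]
orientation: [-3.113, 0.424, -0.001]
contact_force: [-0.1, 1.3, 0.5]
grip_width: -0.0001
gripper_force: 0.6
```

{"method": "play_rows", "body": {
  "commands": [
    [[1, 0.006, 0.01, 0, 0], [1, 0.012, 0.02, 0, 0]]
  ]
}}

```text
clock: 13.32
tcp_pos: [0.5515, -0.0339, 0.1473]
orientation: [-3.112, 0.422, 0.001]
contact_force: [-2.5, 5.7, 0.9]
grip_width: -0.0003
gripper_force: 2.4
```

{"method": "play_rows", "body": {
  "commands": [
    [[1, 0.002, 0.006, 0, 0], [1, 0.002, 0.006, 0, 0]]
  ]
}}

```text
clock: 13.48
tcp_pos: [0.5513, -0.0349, 0.1473]
orientation: [-3.112, 0.422, 0.002]
contact_force: [-3.1, 4.6, 1.5]
grip_width: 0.0001
gripper_force: 2.0
```

{"method": "play_rows", "body": {
  "commands": [
    [[1, 0.002, 0.006, 0, 0], [1, 0.002, 0.006, 0, 0]]
  ]
}}

```text
clock: 13.65
tcp_pos: [0.5513, -0.0359, 0.1473]
orientation: [-3.112, 0.421, 0.002]
contact_force: [-2.2, 5.2, 1.1]
grip_width: -0.0002
gripper_force: 2.2
```

{"method": "play_rows", "body": {
  "commands": [
    [[1, 0.002, 0.006, 0, 0], [1, 0.003, 0.012, 0, 0]]
  ]
}}

```text
clock: 13.82
tcp_pos: [0.5513, -0.038, 0.1473]
orientation: [-3.112, 0.421, 0.002]
contact_force: [-2.9, 5.9, 1.6]
grip_width: -0.0002
gripper_force: 2.3
```

{"method": "play_rows", "body": {
  "commands": [
    [[1, 0, 0.006, 0, 0], [1, 0.001, 0.012, 0, 0]]
  ]
}}

```text
clock: 13.98
tcp_pos: [0.551, -0.0396, 0.1474]
orientation: [-3.111, 0.42, 0.002]
contact_force: [-1.6, 9.4, 0.2]
grip_width: -0.0002
gripper_force: 4.0
```

{"method": "play_rows", "body": {
  "commands": [
    [[1, 0, 0.006, 0, 0], [1, 0, 0.006, 0, 0]]
  ]
}}

```text
clock: 14.15
tcp_pos: [0.5508, -0.0399, 0.1474]
orientation: [-3.11, 0.419, 0.001]
contact_force: [-2.3, 9.5, 1.2]
grip_width: -0.0001
gripper_force: 4.0
```

{"method": "play_rows", "body": {
  "commands": [
    [[1, 0, 0.006, 0, 0], [1, 0, 0.006, 0, 0]]
  ]
}}

```text
clock: 14.32
tcp_pos: [0.5507, -0.0403, 0.1474]
orientation: [-3.109, 0.418, 0.001]
contact_force: [-1.3, 10.8, 1.1]
grip_width: -0.0003
gripper_force: 4.7
```

{"method": "play_rows", "body": {
  "commands": [
    [[1, 0, 0.006, 0, 0], [1, 0, 0.012, 0, 0], [1, 0, 0.012, 0, 0]]
  ]
}}

```text
clock: 14.57
tcp_pos: [0.5504, -0.0411, 0.1475]
orientation: [-3.108, 0.416, 0.0]
contact_force: [-0.8, 13.6, 0.2]
grip_width: 0.0004
gripper_force: 6.1
```

{"method": "play_rows", "body": {
  "commands": [
    [[1, 0, -0.05, 0, 0], [1, 0.04, -0.1, 0, 0], [1, 0.04, -0.1, -0.1, 0], [1, 0.04, -0.1, -0.25, 0], [1, 0.04, -0.1, -0.4, 0], [1, 0.04, -0.1, -0.4, 0]]
  ]
}}

```text
clock: 15.07
tcp_pos: [0.5676, -0.03, 0.2335]
orientation: [-3.112, 0.424, -0.017]
contact_force: [0.8, 0.8, 0.5]
grip_width: 0.0
gripper_force: 0.0
```

{"method": "play_rows", "body": {
  "commands": [
    [[1, 0, 0.15, 0, 0], [1, 0, 0.3, 0, 0], [1, 0, 0.45, 0, 0], [1, 0, 0.6, 0, 0], [1, 0, 0.75, 0, 0], [1, 0, 0.9, 0, 0], [1, 0, 1, 0, 0], [1, 0, 1, 0, 0]]
  ]
}}

```text
clock: 15.73
tcp_pos: [0.5083, -0.2291, 0.2273]
orientation: [3.107, -0.436, 0.0]
contact_force: [-0.4, 0.3, -0.4]
grip_width: 0.0001
gripper_force: 0.0
```

```bash
python3 - <<'E'
from h import *
a=viewer.grab_frame("top"); b=viewer.grab_frame("scene")
f=lambda p,c:cv2.resize(p["pixels"][c[1]:c[3],c[0]:c[2]],(480,300),interpolation=cv2.INTER_CUBIC)
cv2.imwrite("pics/n9.png",np.vstack([f(a,(280,230,360,280)),f(b,(285,195,365,245))])[:,:,::-1])
E
```

```text
(no output)
```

View pics/n9.png

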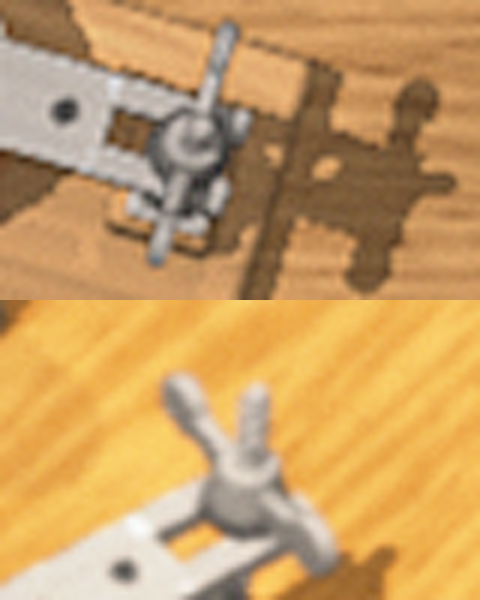

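```bash
python3 - <<'E'
from h import *
a=viewer.grab_frame("top"); b=viewer.grab_frame("scene")
T=lambda u,v:(u/6+280,v/6+230); S=lambda u,v:(u/6+285,v/6+195)
for n,A,B in(("tip",(205,128),(256,90)),("earL",(229,31),(182,92)),("earR",(158,250),(322,252)),("cornertop",(338,72),None)):
    if B: print(n,[x.round(4) for x in tri(a,T(*A),b,S(*B))])
print("tip@.184",atz(a,T(205,128),.184).round(4),atz(b,S(256,90),.184).round(4))
E
```

```text
tip [array([ 0.5139, -0.0493,  0.1816]), np.float64(0.0036)]
earL [array([ 0.5521, -0.0571,  0.1455]), np.float64(0.0006)]
earR [array([ 0.4773, -0.0353,  0.1468]), np.float64(0.0022)]
tip@.184 [ 0.5118 -0.0501  0.184 ] [ 0.5143 -0.047   0.184 ]
```

{"method": "play_rows", "body": {
  "commands": [
    [[1, -0.1, -0.1, 0.1, 0], [1, -0.22, -0.25, 0.2, 0], [1, -0.22, -0.4, 0.27, 0], [1, -0.22, -0.55, 0.27, 0], [1, -0.22, -0.68, 0.27, 0], [1, -0.22, -0.74, 0.27, 0], [1, -0.22, -0.74, 0.27, 0]]
  ]
}}

```text
clock: 16.52
tcp_pos: [0.508, -0.0632, 0.1735]
orientation: [-3.113, 0.411, -0.001]
contact_force: [0.8, 0.7, 0.2]
grip_width: 0.0
gripper_force: 0.0
```

{"method": "play_rows", "body": {
  "commands": [
    [[1, 0, -0.02, 0, 0], [1, 0, -0.04, 0, 0], [1, 0, -0.06, 0, 0], [1, 0, -0.06, 0, 0]]
  ]
}}

```text
clock: 16.85
tcp_pos: [0.5101, -0.0573, 0.1733]
orientation: [3.112, -0.425, -0.0]
contact_force: [-1.0, -2.7, 1.1]
grip_width: -0.0004
gripper_force: 1.3
```

{"method": "play_rows", "body": {
  "commands": [
    [[1, 0, -0.01, 0, 0], [1, 0, -0.02, 0, 0], [1, 0, -0.02, 0, 0]]
  ]
}}

```text
clock: 17.1
tcp_pos: [0.5106, -0.0551, 0.1732]
orientation: [3.11, -0.426, -0.001]
contact_force: [-3.0, -7.6, 2.2]
grip_width: -0.0003
gripper_force: 4.0
```

{"method": "play_rows", "body": {
  "commands": [
    [[1, 0, -0.01, 0, 0], [1, 0, -0.015, 0, 0], [1, 0, -0.015, 0, 0]]
  ]
}}

```text
clock: 17.35
tcp_pos: [0.5107, -0.0546, 0.1732]
orientation: [3.107, -0.429, -0.003]
contact_force: [-4.5, -12.8, 4.9]
grip_width: 0.0
gripper_force: 7.0
```

{"method": "play_rows", "body": {
  "commands": [
    [[1, 0, 0.06, 0, 0], [1, 0, 0.12, 0, 0], [1, 0.08, 0.12, 0, 0], [1, 0.17, 0.12, 0, 0], [1, 0.17, 0.12, 0.07, 0], [1, 0.17, 0.12, 0.13, 0], [1, 0.17, 0.12, 0.13, 0]]
  ]
}}

```text
clock: 17.93
tcp_pos: [0.5366, -0.0814, 0.1447]
orientation: [-3.112, 0.423, 0.007]
contact_force: [0.2, 0.7, 0.3]
grip_width: 0.0002
gripper_force: 0.0
```

{"method": "play_rows", "body": {
  "commands": [
    [[1, 0, -0.07, 0, 0], [1, 0.01, -0.12, 0, 0], [1, 0.017, -0.168, 0, 0], [1, 0.011, -0.21, 0, 0]]
  ]
}}

```text
clock: 18.27
tcp_pos: [0.5522, -0.0413, 0.1475]
orientation: [3.113, -0.423, 0.001]
contact_force: [-0.6, -1.4, 0.8]
grip_width: -0.0002
gripper_force: 0.7
```

{"method": "play_rows", "body": {
  "commands": [
    [[1, -0.017, -0.043, 0, 0], [1, -0.044, -0.078, 0, 0], [1, -0.079, -0.105, 0, 0], [1, -0.12, -0.122, 0, 0], [1, -0.164, -0.128, 0, 0], [1, -0.208, -0.122, 0, 0], [1, -0.249, -0.105, 0, 0], [1, -0.249, -0.105, 0, 0]]
  ]
}}

```text
clock: 18.93
tcp_pos: [0.5074, -0.0088, 0.1474]
orientation: [3.112, -0.424, -0.001]
contact_force: [-0.0, 0.4, 0.7]
grip_width: -0.0001
gripper_force: 0.5
```

{"method": "play_rows", "body": {
  "commands": [
    [[1, -0.02, -0.02, -0.12, 0], [1, -0.02, -0.02, -0.26, 0], [1, 0.06, 0.1, -0.26, 0], [1, 0.085, 0.22, -0.26, 0], [1, 0.085, 0.32, -0.26, 0], [1, 0.085, 0.34, -0.26, 0], [1, 0.085, 0.34, -0.2, 0], [1, 0.085, 0.34, -0.135, 0], [1, 0.085, 0.34, -0.135, 0]]
  ]
}}

```text
clock: 19.68
tcp_pos: [0.5054, -0.0783, 0.172]
orientation: [-3.113, 0.424, 0.008]
contact_force: [-0.1, 0.1, -0.1]
grip_width: 0.0004
gripper_force: 0.0
```

{"method": "play_rows", "body": {
  "commands": [
    [[1, 0, -0.02, 0, 0], [1, 0, -0.04, 0, 0], [1, 0, -0.06, 0, 0], [1, 0, -0.08, 0, 0], [1, 0, -0.1, 0, 0], [1, 0, -0.1, 0, 0]]
  ]
}}

```text
clock: 20.18
tcp_pos: [0.5134, -0.0579, 0.1747]
orientation: [-3.113, 0.421, -0.001]
contact_force: [-0.3, 0.1, 0.4]
grip_width: 0.0
gripper_force: 0.0
```

{"method": "play_rows", "body": {
  "commands": [
    [[1, 0, -0.01, 0, 0], [1, 0, -0.02, 0, 0], [1, 0, -0.03, 0, 0], [1, 0, -0.03, 0, 0]]
  ]
}}

```text
clock: 20.52
tcp_pos: [0.5139, -0.0558, 0.1742]
orientation: [3.11, -0.426, -0.002]
contact_force: [-1.3, -5.6, 2.3]
grip_width: -0.0
gripper_force: 3.0
```

{"method": "play_rows", "body": {
  "commands": [
    [[1, 0, -0.01, 0, 0], [1, 0, -0.015, 0, 0], [1, 0, -0.015, 0, 0]]
  ]
}}

```text
clock: 20.77
tcp_pos: [0.514, -0.0553, 0.1741]
orientation: [3.107, -0.428, -0.003]
contact_force: [-2.7, -11.8, 3.4]
grip_width: -0.0002
gripper_force: 5.9
```

{"method": "play_rows", "body": {
  "commands": [
    [[1, 0, 0.03, 0, 0], [1, 0, 0.03, -0.027, 0], [1, 0, 0.015, -0.027, 0], [1, 0, 0, -0.027, 0], [1, 0, 0, -0.027, 0]]
  ]
}}

```text
clock: 21.18
tcp_pos: [0.5158, -0.0506, 0.1801]
orientation: [3.112, -0.422, 0.001]
contact_force: [-0.9, -3.2, 2.6]
grip_width: 0.0002
gripper_force: 1.5
```

{"method": "play_rows", "body": {
  "commands": [
    [[1, 0, -0.01, 0, 0], [1, 0, -0.01, 0, 0]]
  ]
}}

```text
clock: 21.35
tcp_pos: [0.5159, -0.0503, 0.18]
orientation: [3.11, -0.424, 0.0]
contact_force: [-1.4, -7.3, 4.6]
grip_width: -0.0001
gripper_force: 3.6
```

{"method": "play_rows", "body": {
  "commands": [
    [[1, 0, 0.04, 0, 0], [1, 0.02, 0.06, -0.1, 0], [1, 0.1, 0.06, -0.1, 0], [1, 0.18, 0, -0.1, 0], [1, 0.18, -0.08, -0.1, 0], [1, 0.18, -0.08, -0.1, 0], [1, 0.18, -0.08, 0, 0], [1, 0.18, -0.08, 0.1, 0], [1, 0.18, -0.08, 0.165, 0], [1, 0.18, -0.08, 0.165, 0], [1, 0.18, -0.08, 0.165, 0]]
  ]
}}

```text
clock: 22.27
tcp_pos: [0.554, -0.0427, 0.1462]
orientation: [-3.113, 0.422, 0.003]
contact_force: [0.6, -0.1, -0.1]
grip_width: -0.0
gripper_force: 0.0
```

```bash
cat > pl.py <<'E'
import sys; from h import *
o=get_obs(); M=R.from_rotvec(o["orientation"]).as_matrix(); d=(o["tcp_pos"]-[.516,-.041,.147])@M; print("rel",d.round(4),o["contact_force"].round(1))
a0,a1,st=map(float,sys.argv[1:4])
for a in np.arange(a0,a1+.1,st):
    p=.034*np.array([np.cos(np.radians(a)),np.sin(np.radians(a))]); print(a,((p-d[:2])/.2).round(3))
E
python3 pl.py 0 180 15
```

```text
rel [ 0.0371 -0.0085  0.0007] [ 0.6 -0.1 -0.1]
0.0 [-0.015  0.042]
15.0 [-0.021  0.086]
30.0 [-0.038  0.127]
45.0 [-0.065  0.163]
60.0 [-0.1   0.19]
75.0 [-0.141  0.207]
90.0 [-0.185  0.212]
105.0 [-0.229  0.207]
120.0 [-0.27  0.19]
135.0 [-0.306  0.163]
150.0 [-0.333  0.127]
165.0 [-0.35   0.086]
180.0 [-0.355  0.042]
```

{"method": "play_rows", "body": {
  "commands": [
    [[1, -0.015, 0.042, 0, 0], [1, -0.021, 0.086, 0, 0], [1, -0.038, 0.127, 0, 0], [1, -0.065, 0.163, 0, 0], [1, -0.1, 0.19, 0, 0], [1, -0.141, 0.207, 0, 0], [1, -0.185, 0.212, 0, 0], [1, -0.229, 0.207, 0, 0], [1, -0.27, 0.19, 0, 0], [1, -0.306, 0.163, 0, 0], [1, -0.306, 0.163, 0, 0]]
  ]
}}

```text
clock: 23.18
tcp_pos: [0.4856, -0.0561, 0.1467]
orientation: [-3.113, 0.42, 0.002]
contact_force: [-0.5, -0.0, 1.0]
grip_width: -0.0
gripper_force: 0.3
```

{"method": "play_rows", "body": {
  "commands": [
    [[1, -0.014, -0.017, 0, 0], [1, -0.027, -0.035, 0, 0], [1, -0.027, -0.035, 0, 0]]
  ]
}}

```text
clock: 23.43
tcp_pos: [0.4836, -0.0488, 0.1466]
orientation: [-3.113, 0.421, 0.001]
contact_force: [-0.2, -0.2, 0.7]
grip_width: -0.0002
gripper_force: 0.3
```

{"method": "play_rows", "body": {
  "commands": [
    [[1, -0.009, -0.02, 0, 0], [1, -0.017, -0.041, 0, 0], [1, -0.017, -0.041, 0, 0]]
  ]
}}

```text
clock: 23.68
tcp_pos: [0.4829, -0.0446, 0.1466]
orientation: [3.108, -0.426, 0.001]
contact_force: [1.2, -11.7, -1.3]
grip_width: -0.0
gripper_force: 4.9
```

{"method": "play_rows", "body": {
  "commands": [
    [[1, 0, 0.06, 0, 0], [1, 0, 0.14, 0, 0], [1, 0, 0.25, -0.1, 0], [1, 0, 0.4, -0.25, 0], [1, 0, 0.55, -0.4, 0], [1, 0, 0.7, -0.4, 0], [1, 0, 0.85, -0.4, 0], [1, 0, 0.95, -0.4, 0], [1, 0, 0.95, -0.4, 0]]
  ]
}}

```text
clock: 24.43
tcp_pos: [0.4302, -0.2284, 0.2266]
orientation: [3.11, -0.434, -0.001]
contact_force: [-0.2, 0.8, -0.4]
grip_width: -0.0002
gripper_force: 0.0
```

```bash
python3 - <<'E'
from h import *
b=viewer.grab_frame("scene"); a=viewer.grab_frame("top")
old=[cv2.imread("pics/"+n)[300:] for n in("n6.png","n9.png")]
new=cv2.resize(b["pixels"][195:245,285:365],(480,300),interpolation=cv2.INTER_CUBIC)[:,:,::-1]
new=np.ascontiguousarray(new); t=old[1][78:140,236:280]   # n9 bolt tip patch
t0=old[0][88:150,212:256]
for n,im in(("n6",old[0]),("n9",old[1]),("new",new)):
    for tt in(t,t0):
        m=cv2.matchTemplate(im[:190,190:300],tt,cv2.TM_CCOEFF_NORMED); _,s,_,l=cv2.minMaxLoc(m); print(n,round(s,3),(l[0]+190,l[1]))
# ears: n9 ear patches
for nm,(x,y) in(("earL",(182,92)),("earR",(318,245))):
    tt=old[1][y-30:y+30,x-30:x+30]
    m=cv2.matchTemplate(new,tt,cv2.TM_CCOEFF_NORMED); _,s,_,l=cv2.minMaxLoc(m); print(nm,(x,y),"->",round(s,3),(l[0]+30,l[1]+30))
# fork hole (press motion)
tt=old[0][240:290,95:150]
for n,im in(("n9",old[1]),("new",new)):
    m=cv2.matchTemplate(im,tt,cv2.TM_CCOEFF_NORMED); _,s,_,l=cv2.minMaxLoc(m); print("press",n,round(s,3),l,"was (95,240)")
E
```

```text
n6 0.824 (214, 89)
n6 1.0 (212, 88)
n9 1.0 (236, 78)
n9 0.858 (234, 75)
new 0.885 (214, 90)
new 0.871 (211, 90)
earL (182, 92) -> 0.977 (166, 103)
earR (318, 245) -> 0.924 (303, 259)
press n9 0.654 (95, 240) was (95,240)
press new 0.662 (144, 209) was (95,240)
```

{"method": "play_rows", "body": {
  "commands": [
    [[1, 0, -0.15, 0, 0], [1, 0, -0.3, 0.05, 0], [1, 0, -0.45, 0.15, 0], [1, 0, -0.6, 0.3, 0], [1, 0, -0.7, 0.4, 0], [1, 0, -0.81, 0.4, 0], [1, 0, -0.85, 0.4, 0], [1, 0, -0.9, 0.4, 0], [1, 0, -0.9, 0.4, 0]]
  ]
}}

```text
clock: 25.28
tcp_pos: [0.4811, -0.0484, 0.1474]
orientation: [-3.113, 0.418, -0.002]
contact_force: [-0.1, 0.2, -0.3]
grip_width: -0.0
gripper_force: 0.0
```

{"method": "play_rows", "body": {
  "commands": [
    [[1, 0, -0.01, 0, 0], [1, 0, -0.02, 0, 0], [1, 0, -0.02, 0, 0]]
  ]
}}

```text
clock: 25.53
tcp_pos: [0.4813, -0.0475, 0.1471]
orientation: [3.112, -0.426, 0.001]
contact_force: [-0.1, -0.5, 0.2]
grip_width: -0.0001
gripper_force: 0.0
```

{"method": "play_rows", "body": {
  "commands": [
    [[1, 0, -0.01, 0, 0], [1, 0, -0.02, 0, 0], [1, 0, -0.02, 0, 0]]
  ]
}}

```text
clock: 25.78
tcp_pos: [0.4817, -0.045, 0.1467]
orientation: [3.11, -0.426, -0.001]
contact_force: [-0.5, -5.6, 0.8]
grip_width: -0.0001
gripper_force: 2.8
```

{"method": "play_rows", "body": {
  "commands": [
    [[1, 0, -0.015, 0, 0], [1, 0, -0.015, 0, 0]]
  ]
}}

```text
clock: 25.95
tcp_pos: [0.4818, -0.0442, 0.1465]
orientation: [3.107, -0.428, -0.003]
contact_force: [-3.1, -11.2, 2.5]
grip_width: -0.0
gripper_force: 5.6
```

{"method": "play_rows", "body": {
  "commands": [
    [[1, 0, -0.01, 0, 0], [1, 0, -0.01, 0, 0]]
  ]
}}

```text
clock: 26.12
tcp_pos: [0.4819, -0.0437, 0.1464]
orientation: [3.105, -0.429, -0.004]
contact_force: [-3.6, -14.4, 3.0]
grip_width: -0.0001
gripper_force: 7.5
```

{"method": "play_rows", "body": {
  "commands": [
    [[1, 0, 0.06, 0, 0], [1, 0, 0.14, 0, 0], [1, 0, 0.25, -0.1, 0], [1, 0, 0.4, -0.25, 0], [1, 0, 0.55, -0.4, 0], [1, 0, 0.7, -0.4, 0], [1, 0, 0.85, -0.4, 0], [1, 0, 0.95, -0.4, 0], [1, 0, 0.95, -0.4, 0]]
  ]
}}

```text
clock: 26.87
tcp_pos: [0.4309, -0.2262, 0.227]
orientation: [3.109, -0.435, 0.0]
contact_force: [-0.3, -0.7, -0.0]
grip_width: 0.0003
gripper_force: 0.0
```

```bash
python3 - <<'E'
from h import *
b=viewer.grab_frame("scene")
old=[cv2.imread("pics/"+n)[300:] for n in("n6.png","n9.png")]
new=np.ascontiguousarray(cv2.resize(b["pixels"][195:245,285:365],(480,300),interpolation=cv2.INTER_CUBIC)[:,:,::-1])
def mt(im,t): _,s,_,l=cv2.minMaxLoc(cv2.matchTemplate(im,t,cv2.TM_CCOEFF_NORMED)); return round(s,3),l
print("tip",mt(new[:190,190:300],old[1][78:140,236:280]),"(24,90) = upright")
for x,y in((182,92),(318,245)): print("ear",mt(new,old[1][y-30:y+30,x-30:x+30]),x-30,y-30)
# fixed press area: hole and plate, n9 vs new and n6
print("press",mt(new,old[1][250:295,100:150]),mt(old[0],old[1][250:295,100:150]),"ref (100,250)")
# expected ear pixels for upright bolt at rise 0 / 2.5 mm, and tip
ax=np.array([.516,-.041]); c=.0335*np.array([.964,-.266])
for z in(.1475,.15): print(z,[((proj(b,[*(ax+s*c),z])[0]-[285,195])*6).round(0) for s in(1,-1)])
print("tip",((proj(b,[*ax,.184])[0]-[285,195])*6).round(0))
E
```

```text
tip (0.889, (24, 90)) (24,90) = upright
ear (0.977, (136, 73)) 152 62
ear (0.923, (273, 229)) 288 215
press (0.994, (100, 253)) (0.881, (99, 251)) ref (100,250)
0.1475 [array([176., 107.]), array([302., 247.])]
0.15 [array([175., 102.]), array([302., 242.])]
tip [239.  99.]
```

```bash
python3 -c "
from bench import r; print(r.hand_in())"
```

```text
the job is handed in; nothing more can be done
None
```

The press is closed and handed in at about 27 s. The bolt is upright in the fork, and the nut is home against its stop, tightened with about 15 N at the wing. My first tightening push tipped the bolt outward, so I backed the nut off, stood the bolt up again and re-tightened. The final camera check put the bolt tip in its upright position and showed no clear movement of the press. I did not recheck the other objects.

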